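Sweep the copper blanks off the tilted tray into the cup

TASK

Two copper blanks are left sticking on the floor of the tilted tray. Take the yellow-handled scraper, push both blanks with its blade down the tray and off the open low end into the orange cup, without touching the blanks with the fingers, keeping the scraper in hand until both are in. Then stand the scraper upright on the bench top and let go.

Things in the scene. Friction and masses are not known exactly. Their poses are not given: they have to be found in the camera images.
- sweep_stand: Fixed stand: tray (blue walls 18 mm high, open at the low end) above an orange cup. Origin on the bench under the cup's centre, z up, x level, downhill along the tray's middle. Floor 100 mm wide, 220 mm long, tilted 15 deg; low edge at x = -15 mm, z = 75 mm; floor z = 75 - 0.268 (x + 15) mm. Cup: outer diameter 110, inner 102, rim z = 60, inner floor z = 4. Only friction holds the blanks.
- scraper: Loose, about 150 g, stands upright on two parallel steel blades; either can push. Origin at the centre of its underside, z up, y along the blades. Blades 76 mm wide (y), outer faces at x = +14 and -14 mm, edges at z = 0; black bridge z = 20 to 30 mm; yellow handle 20 mm thick (x), 50 wide (y), z = 30 to 92 mm: grip across the 20 mm. Square on the tray, its z is normal to the floor.
- blank_a: Round copper blank, 24 mm diameter, 6 mm thick, about 24 g, lying flat on the tray floor. Origin at the centre of its underside, z normal to its faces.
- blank_b: A second, identical copper blank, farther up the tray floor. Origin at the centre of its underside, z normal to its faces.
Mind the look-alikes: they are no part of the job. What is shaped like the scraper but purple is not meant.

How it is judged (in metres and radians):
On the way, in this order (a step that is already met when the one before it is completed fails the run):
1. the scraper is lifted off the bench in the gripper (contact force between the fingers and scraper above 1 N and height (world z) of scraper above 0.03 m), for 0.1 s.
2. both blanks are in the cup while the scraper is still in hand (contact force between the fingers and scraper above 1 N and horizontal distance between each of blank_a, blank_b and sweep_stand below 0.052 m and height (world z) of each of blank_a, blank_b below 0.055 m), for 0.1 s.
At the end, for the whole second after the job is handed in: Both blanks lie inside the cup (within 52 mm of its axis, below its rim) and the scraper stands upright (within 10 degrees) on the bench top, its underside less than 12 mm above it, at rest and released (horizontal distance between each of blank_a, blank_b and sweep_stand below 0.052 m and height (world z) of each of blank_a, blank_b below 0.055 m and angle between scraper's own z axis and vertical below 0.17 rad and height (world z) of scraper below 0.012 m and linear speed of scraper below 0.03 m/s); the robot touches nothing.
It fails at once if a finger touches a blank (contact force between the fingers and blank_a above 0.3 N or contact force between the fingers and blank_b above 0.3 N).
It also fails if it takes over 54 s, if anything falls off the work surface, if the arm or the gripper's body presses on something with over 40 N, if the wrist force passes 120 N, or if a joint passes its speed limit or range.

ROBOT

A 7-joint arm with a two-finger parallel gripper is mounted at the origin on the work surface. World frame = base frame: x ahead of the robot, y to its left, z up, the work surface at z = 0. Lengths are in m, angles in degrees, forces in N, time in s.
With the tool pointing down it reaches from about 0.4 to 0.85 m from the base axis. Payload 4.5 kg.
Tool frame: the origin (TCP) lies at the very end of the fingers, on their centre line; the grasp point (between the pads) lies 19 mm behind it; z points along the fingers, y is the line along which they close (so a half turn about z gives the same grasp; the last joint's range is limited). The gripper opens to 88 mm and grips with 3 to 60 N. Pads are 18 mm wide; open, the fingers measure 123 mm over their backs; the gripper's body (75 mm by 187 mm) begins 45 mm behind the grasp point.
Start: joints at [-70.886, 39.483, -11.15, 89.685, 9.013, 51.709, -12.324], TCP at [0.185, 0.597, 0.206] pointing down, gripper open.
Joint ranges: [-172.22, 172.22], [-26.19, 119.32], [-84.43, 86.54], [7.71, 146.69], [-57.33, 237.33], [2.42, 119.75], [-152.13, 152.13]. Speed limits (degrees/s): [147.25, 147.25, 180, 180, 180, 180, 180].

INTERFACE

Orientations are given as [roll, pitch, yaw] about the fixed x, y, z axes, in that order (R = Rz(yaw) Ry(pitch) Rx(roll)).
In Python, from bench import env, effector, imaging gives the robot as it stands. Calls block until the motion is done:
- env.movep(position, orientation): joint-space move of the TCP to a pose.
- env.move_straight(position, orientation=None, feed=0.15): straight line of the TCP; orientation=None keeps the orientation; feed is the mean speed in m/s.
- env.move_joints(angles): joint-space move.
- effector.ungrasp() and effector.gripper_close(strength=None): open the fingers fully, or close them until they stop; strength is the grip in N (None keeps the last).
- env.hold(seconds).
- env.inverse_kinematics(position, orientation): joint angles nearest the present ones, or None.
- imaging.camera(name): name is "side" or "top" or "wrist"; returns a dict with "pixels" (480x640x3 uint8, red, green, blue), "range_z" (480x640 float32, m along the optical axis (not along the pixel's ray), 0 where there is no reading), "fx", "fy", "cx", "cy" (pixels), "k1" (the pictures are not rectified: a ray, as slopes to the right and down, at radius r is drawn at 1 + k1 r^2 times it, then the intrinsics apply), "world_to_cam" (4x4, takes a point from world to camera coordinates); the wrist camera has in their place "mount" (4x4, takes a point from camera to tool coordinates, whose origin is the TCP and whose axes are the flange's). Camera axes: x right, y up, looking along -z (the intrinsics and any distortion apply to the point x, -y, -z); pixel columns grow to the right and rows downward; lengths in m; the calibration is good to about 2 mm. A picture is of the moment at which its call begins: read the wrist's pose just before it.
A pose or a line that the arm cannot do raises env.Unreachable and nothing moves.
- env.finish_job(): hands the job in; it is judged then, once.
Readings, each from a call of its own:
- env.get_time_s(): time.
- env.get_joint_positions(): joint angles.
- env.get_joint_velocities(): joint speeds.
- env.get_effort(): joint torques, N m.
- env.get_eef_pos(): TCP position.
- env.get_ee_rot(): TCP orientation.
- env.get_ft_force(): force on the tool from outside, world axes, zero at the start.
- env.get_moment(): the same for the moment, N m.
- env.get_width(): finger opening in m.
- env.get_grip_force(): force on a finger pad.
Only numpy, scipy, OpenCV 4.12 (cv2) and the standard library are available. Lean on these libraries where they do the work, as an engineer would, in place of code of your own. Each camera call takes 0.05 s, during which the arm holds its last target. There are 200 camera calls.

## Working session

There is one attempt and no reset: what is moved stays moved. The work goes in short steps, each a Python script; the robot and the scene stay as the last script left them, time stands still between calls to the robot, and variables do not carry over. Pictures are saved under pics/ and viewed, at most 10 in all, crops included, and the job is handed in when it is done.

```bash
ls; mkdir -p pics; cat > h.py <<'E'
import numpy as np, cv2
from bench import env, effector, imaging
from scipy.spatial.transform import Rotation as R
def rot(rpy): return R.from_euler('xyz',rpy,degrees=True).as_matrix()
def shot(name):
    if name=='wrist':
        T=np.eye(4);T[:3,:3]=rot(env.get_ee_rot());T[:3,3]=env.get_eef_pos()
    d=imaging.camera(name)
    d['c2w']=T@np.array(d['mount']) if name=='wrist' else np.linalg.inv(np.array(d['world_to_cam']))
    return d
def rays(d,uv):
    uv=np.asarray(uv,float).reshape(-1,1,2)
    K=np.array([[d['fx'],0,d['cx']],[0,d['fy'],d['cy']],[0,0,1]])
    s=cv2.undistortPoints(uv,K,np.array([d['k1'],0,0,0,0.]))[:,0]
    return np.c_[s[:,0],-s[:,1],-np.ones(len(s))]
def cast(d,uv,z):
    r=rays(d,uv)@d['c2w'][:3,:3].T;o=d['c2w'][:3,3]
    return o+r*((z-o[2])/r[:,2])[:,None]
def cloud(d,mask):
    v,u=np.nonzero(mask&(d['range_z']>0))
    p=rays(d,np.c_[u,v])*d['range_z'][v,u][:,None]
    return p@d['c2w'][:3,:3].T+d['c2w'][:3,3],u,v
def save(d,name): cv2.imwrite('pics/'+name,cv2.cvtColor(d['pixels'],cv2.COLOR_RGB2BGR))
E
python3 - <<'E'
from h import *
import pickle
for n in ['top','side']:
    d=shot(n);save(d,n+'0.png');pickle.dump(d,open(n+'0.pkl','wb'));print(n,d['c2w'].round(3).tolist(),d['fx'],d['k1'])
print(env.get_ee_rot(),env.get_time_s())
E
```

```text
pics
top [[0.03, 0.994, -0.102, 0.491], [-0.999, 0.031, 0.007, -0.105], [0.01, 0.101, 0.995, 0.877], [0.0, 0.0, 0.0, 1.0]] 484.4707559980964 0.035357087699432486
side [[0.914, 0.273, -0.302, 0.271], [-0.406, 0.587, -0.7, -0.788], [-0.014, 0.762, 0.647, 0.728], [0.0, 0.0, 0.0, 1.0]] 492.3012408099164 -0.10552329846463587
[-1.79911101e+02  8.26998069e-03  1.62830520e+02] 0.1
```

View pics/top0.png

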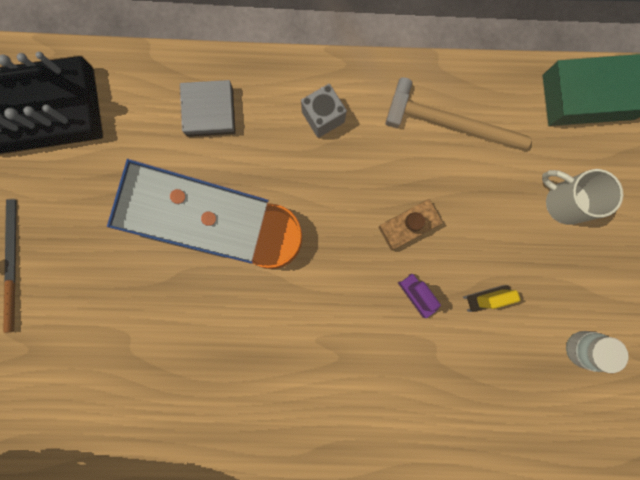

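View pics/side0.png

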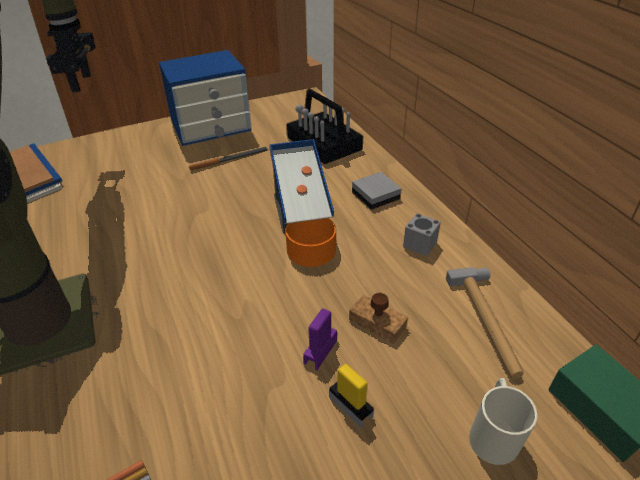

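Top view: yellow-handled scraper at (495,298), black bridge, and the purple look-alike at (420,296). The yellow one is the scraper meant, since purple is excluded. Blanks are at (178,197) and (209,219), the tray's open end is at about (260,232), and the cup is at (275,237). Now I'll measure them and make the confirming crop.

```bash
python3 - <<'E'
from h import *
import pickle
d=pickle.load(open('top0.pkl','rb'));s=pickle.load(open('side0.pkl','rb'))
def hsv(d): return cv2.cvtColor(d['pixels'],cv2.COLOR_RGB2HSV)
for nm,d in (('top',d),('side',s)):
    H=hsv(d); h,S,V=H[...,0],H[...,1],H[...,2]
    yel=((h>22)&(h<34)&(S>190)&(V>90)); 
    n,l,st,c=cv2.connectedComponentsWithStats(yel.astype(np.uint8)); i=1+np.argmax(st[1:,4]); yel=l==i
    P,u,v=cloud(d,yel); print(nm,'yellow',st[i],c[i],'z pct',np.percentile(P[:,2],[5,50,95]).round(4))
    top=P[P[:,2]>0.085]
    if len(top)>10:
        r=cv2.minAreaRect((top[:,:2]*1000).astype(np.float32));print(' handle top rect mm',r,top.mean(0).round(4),len(top))
    cop=((h<9)&(S>110)&(S<215)&(V>120)); og=((h>5)&(h<13)&(S>215)&(V>110))
    n,l,st,c=cv2.connectedComponentsWithStats(cop.astype(np.uint8))
    for i in range(1,n):
        if 40<st[i,4]<500:
            P,_,_=cloud(d,l==i);print(' copper',c[i].round(1),st[i,4],np.median(P,0).round(4))
    P,_,_=cloud(d,og); P=P[(P[:,2]<.075)]; rim=P[(P[:,2]>.054)];
    print(' orange',len(P),len(rim), 'rim mean',rim.mean(0).round(4) if len(rim) else None, np.ptp(rim,axis=0).round(3))
    A=np.c_[2*rim[:,:2],np.ones(len(rim))];q=np.linalg.lstsq(A,(rim[:,:2]**2).sum(1),rcond=None)[0];print(' circle',q[:2],np.sqrt(q[2]+q[0]**2+q[1]**2))
    fl=(S<60)&(V>120)
    P,u,v=cloud(d,fl)
    k=(P[:,1]>-.02)&(P[:,1]<.32)&(P[:,2]>.06)&(P[:,2]<.15)
    P=P[k];n=None
    A=np.c_[P[:,:2],np.ones(len(P))];q=np.linalg.lstsq(A,P[:,2],rcond=None)[0]
    res=P[:,2]-A@q;m=abs(res)<.004;q=np.linalg.lstsq(A[m],P[m,2],rcond=None)[0]
    print(' floor plane',q,'tilt',np.degrees(np.arctan(np.hypot(*q[:2]))),'uphill az',np.degrees(np.arctan2(q[1],q[0])),len(P),m.sum())
    r=cv2.minAreaRect((P[m][:,:2]*1000).astype(np.float32));print(' floor rect',r,cv2.boxPoints(r).round(1).tolist())
    print(' mean',P[m].mean(0).round(4))
d=pickle.load(open('side0.pkl','rb'));c=d['pixels'][300:430,290:400]
cv2.imwrite('pics/crop.png',cv2.cvtColor(cv2.resize(c,None,fx=4,fy=4,interpolation=2),cv2.COLOR_RGB2BGR))
E
```

```text
top yellow [478 291  42  17 461] [499.39262473 299.31019523] z pct [0.053  0.0922 0.0949]
 handle top rect mm ((483.5286865234375, -408.3077697753906), (19.97819709777832, 49.54426956176758), 18.04230499267578) [ 0.4833 -0.4069  0.0926] 375Traceback (most recent call last):
  File "<stdin>", line 18, in <module>
  File "h.py", line 21, in cloud
    p=rays(d,np.c_[u,v])*d['range_z'][v,u][:,None]
      ~~~~^^^^^^^^^^^^^^
  File "h.py", line 14, in rays
    s=cv2.undistortPoints(uv,K,np.array([d['k1'],0,0,0,0.]))[:,0]
      ~~~~~~~~~~~~~~~~~~~^^^^^^^^^^^^^^^^^^^^^^^^^^^^^^^^^^^
cv2.error: OpenCV(4.12.0) /io/opencv/modules/calib3d/src/undistort.dispatch.cpp:347: error: (-215:Assertion failed) CV_IS_MAT(_src) && CV_IS_MAT(_dst) && (_src->rows == 1 || _src->cols == 1) && (_dst->rows == 1 || _dst->cols == 1) && _src->cols + _src->rows - 1 == _dst->rows + _dst->cols - 1 && (CV_MAT_TYPE(_src->type) == CV_32FC2 || CV_MAT_TYPE(_src->type) == CV_64FC2) && (CV_MAT_TYPE(_dst->type) == CV_32FC2 || CV_MAT_TYPE(_dst->type) == CV_64FC2) in function 'cvUndistortPointsInternal'
```

```bash
python3 - <<'E'
from h import *
import pickle
T=pickle.load(open('top0.pkl','rb'));s=pickle.load(open('side0.pkl','rb'))
H=cv2.cvtColor(T['pixels'],cv2.COLOR_RGB2HSV)
for p in [(178,197),(209,219),(297,245),(275,237),(160,220)]: print(p,H[p[1],p[0]])
for nm,d in (('top',T),('side',s)):
    H=cv2.cvtColor(d['pixels'],cv2.COLOR_RGB2HSV); h,S,V=[H[...,i].astype(int) for i in range(3)]
    roi=np.zeros(h.shape,bool)
    if nm=='top': roi[140:290,90:310]=1
    else: roi[130:275,255:345]=1
    fl=(S<60)&(V>110)&roi
    P,u,v=cloud(d,fl);P=P[(P[:,2]>.06)&(P[:,2]<.16)]
    A=np.c_[P[:,:2],np.ones(len(P))];q=np.linalg.lstsq(A,P[:,2],rcond=None)[0]
    m=abs(P[:,2]-A@q)<.005;q=np.linalg.lstsq(A[m],P[m,2],rcond=None)[0]
    print(nm,'floor',q,'tilt',np.degrees(np.arctan(np.hypot(*q[:2]))),'uphill az',np.degrees(np.arctan2(q[1],q[0])),len(P),m.sum())
    r=cv2.minAreaRect((P[m][:,:2]*1000).astype(np.float32));print(' rect',r,cv2.boxPoints(r).round(1).tolist(),P[m].mean(0).round(4))
    red=(h<14)&(S>100)&roi
    n,l,st,c=cv2.connectedComponentsWithStats(red.astype(np.uint8))
    for i in range(1,n):
        if st[i,4]>30:
            P,_,_=cloud(d,l==i);print(' red',c[i].round(1),st[i,4],np.median(P,0).round(4))
            if st[i,4]>500:
                rim=P[(P[:,2]>.055)&(P[:,2]<.066)];A=np.c_[2*rim[:,:2],np.ones(len(rim))];q=np.linalg.lstsq(A,(rim[:,:2]**2).sum(1),rcond=None)[0];print(' circle',len(rim),q[:2],np.sqrt(q[2]+q[0]**2+q[1]**2))
c=s['pixels'][300:430,290:400]
cv2.imwrite('pics/crop.png',cv2.cvtColor(cv2.resize(c,None,fx=4,fy=4,interpolation=2),cv2.COLOR_RGB2BGR))
E
```

```text
(178, 197) [ 10 146 171]
(209, 219) [ 10 146 171]
(297, 245) [ 14 204 218]
(275, 237) [ 12 182 132]
(160, 220) [ 35  19 175]
top floor [0.05646901 0.26266237 0.04576833] tilt 15.038197866869744 uphill az 77.8668287608215 8027 7920
 rect ((602.0482177734375, 94.93175506591797), (211.64480590820312, 103.78289031982422), 78.02272033691406) [[529.2999877929688, 2.200000047683716], [630.7999877929688, -19.399999618530273], [674.7999877929688, 187.6999969482422], [573.2000122070312, 209.1999969482422]] [0.6027 0.0927 0.1041]
 red [177.1 196.1] 165 [0.6289 0.117  0.1181]
 red [276.3 237.5] 2167 [ 0.5784 -0.0318  0.0057]
 circle 239 [ 0.57754323 -0.02402886] 0.05238775110118874
 red [208.1 218.2] 155 [0.5971 0.0699 0.1041]
side floor [0.0571442  0.26334591 0.04436133] tilt 15.081510245047983 uphill az 77.75702347736005 2811 2804
 rect ((603.4058837890625, 85.76364135742188), (204.9673309326172, 99.52375793457031), 77.48870086669922) [[532.5999755859375, -3.5], [629.7999877929688, -25.100000381469727], [674.2000122070312, 175.0], [577.0, 196.60000610351562]] [0.6009 0.0795 0.0996]
 red [306.2 170. ] 64 [0.6282 0.1139 0.1163]
 red [301.6 188.8] 69 [0.597  0.0667 0.102 ]
 red [310.9 241.8] 1983 [ 0.5766 -0.0297  0.0282]
 circle 221 [ 0.57695901 -0.0275363 ] 0.05246816241996782
```

View pics/crop.png

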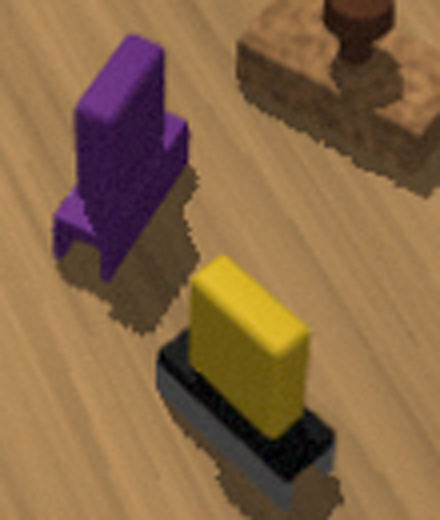

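The crop confirms it: the yellow handle on a black bridge with steel blades is the scraper, and the all-purple piece beside it is the look-alike. The measured sizes agree: handle 20x50 mm, top at 92.6 mm, tray tilt 15.0 deg, cup radius 52 mm. Next I'll move above the scraper and look from close by.

```bash
cat >> h.py <<'E'
O=np.array([.5773,-.026,0]); AZ=77.8; t=np.radians(AZ-180)
XS=np.array([np.cos(t),np.sin(t),0]); ZS=np.array([0,0,1.]); YS=np.cross(ZS,XS)
TILT=R.from_rotvec(YS*np.radians(15))
RT=(TILT*R.from_euler('xyz',[180,0,AZ+90],degrees=True)).as_euler('xyz',degrees=True)
N=TILT.apply(ZS); DN=TILT.apply(XS)   # normal, downhill along floor
LOW=O-.015*XS+.075*ZS                 # middle of low edge
def tcp(s,h,y=0): return LOW+DN*s+N*h+YS*y   # s downhill past the edge, h above floor
E
python3 - <<'E'
from h import *
print(RT)
p=env.get_eef_pos()
for a in [-.115,-.2,.03]:
    print(a,env.inverse_kinematics(tcp(a-.036,.06),RT))
env.move_straight([p[0],p[1],.36],feed=.3)
env.movep([.4835,-.408,.23],[180,0,108])
print(np.round(env.get_joint_positions(),1))
d=shot('wrist');save(d,'w1.png')
H=cv2.cvtColor(d['pixels'],cv2.COLOR_RGB2HSV);h,S,V=[H[...,i].astype(int) for i in range(3)]
P,u,v=cloud(d,(h>22)&(h<34)&(S>190)&(V>90));P=P[(P[:,2]>.085)&(P[:,2]<.1)]
r=cv2.minAreaRect((P[:,:2]*1000).astype(np.float32));print(r,np.median(P,0),len(P),env.get_time_s())
print([env.inverse_kinematics(tcp(a-.036,.06),RT) is not None for a in(-.115,-.2,.03)])
E
```

```text
[165.    0.  167.8]
-0.115 [ 12.78560669  43.38789522 -35.04448427  98.09667653  15.65509097
  38.5089333   53.12462859]
-0.2 [  3.04064701  42.80833813 -31.42420733  92.37450487  12.14521657
  41.69346312  49.63550196]
0.03 [ 31.12768518  47.6531168  -43.62348126 102.93283429  26.65823809
  38.00953619  56.11463442]
[ 16.3  43.7  38.7  88.1 -30.2  59.   81.2]
((482.49853515625, -408.73553466796875), (19.241806030273438, 48.351661682128906), 17.407123565673828) [ 0.48196994 -0.40717238  0.09294087] 1047 4.4833
[True, True, True]
```

View pics/w1.png

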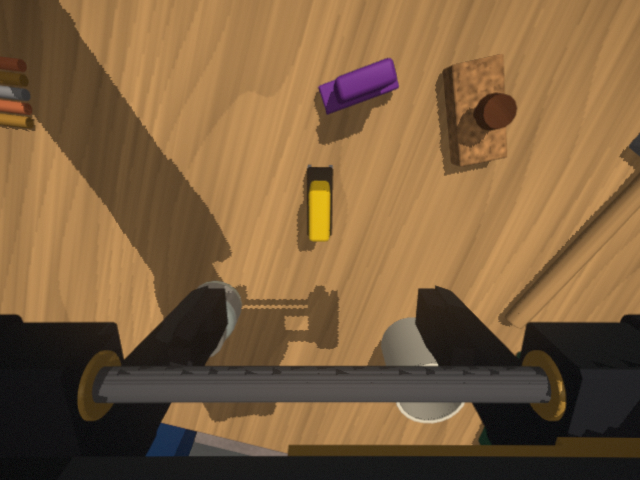

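The wrist view shows the scraper at (319,210), square between the fingers. Bottle and mug are clear of the gripper path. Grasp and lift.

```bash
python3 - <<'E'
from h import *
o=[180,0,107.6]
env.movep([.4827,-.4083,.15],o)
env.move_straight([.4827,-.4083,.042],o,feed=.1)
effector.gripper_close(strength=45)
print(env.get_width(),env.get_grip_force(),env.get_eef_pos(),env.get_ft_force())
env.move_straight([.4827,-.4083,.25],feed=.15)
env.hold(.2)
print(env.get_width(),env.get_grip_force(),env.get_ft_force(),env.get_time_s())
pre=tcp(-.205,.042+.12)
print(pre,env.inverse_kinematics(pre,RT))
d=shot('side');save(d,'s1.png')
E
```

```text
0.019487305091412766 44.99884784803726 [ 0.48269572 -0.40830193  0.04196768] [-0.4481133   0.60176233  0.26214841]
0.019666834665975002 44.99908315425273 [ 0.28056245 -0.51142691 -1.88903571] 8.9083
[0.61345474 0.14122228 0.28453789] [-22.83799469  34.75949716  24.01451391  91.11329635 -33.78899336
  57.18152504  93.46233058]
```

```bash
python3 - <<'E'
from h import *
env.movep([.55,-.25,.32],[180,0,140])
env.movep(tcp(-.184,.162),RT)
env.move_straight(tcp(-.184,.090),RT,feed=.12)
env.hold(.2)
print(env.get_ft_force(),env.get_moment(),np.round(env.get_joint_positions(),1),env.get_time_s())
for n in['top','side']:
    d=shot(n);save(d,n+'2.png')
    H=cv2.cvtColor(d['pixels'],cv2.COLOR_RGB2HSV);h,S,V=[H[...,i].astype(int) for i in range(3)]
    if n=='side': img=cv2.resize(d['pixels'][100:260,230:380],None,fx=4,fy=3.75); cv2.imwrite('pics/s2c.png',cv2.cvtColor(img,cv2.COLOR_RGB2BGR))
E
```

```text
[-0.93159516 -0.8947559  -1.90687074] [-0.29855713  0.08500794 -0.00586757] [-18.9  38.7  17.2  96.4 -35.2  46.9  96.7] 12.0417
```

View pics/s2c.png

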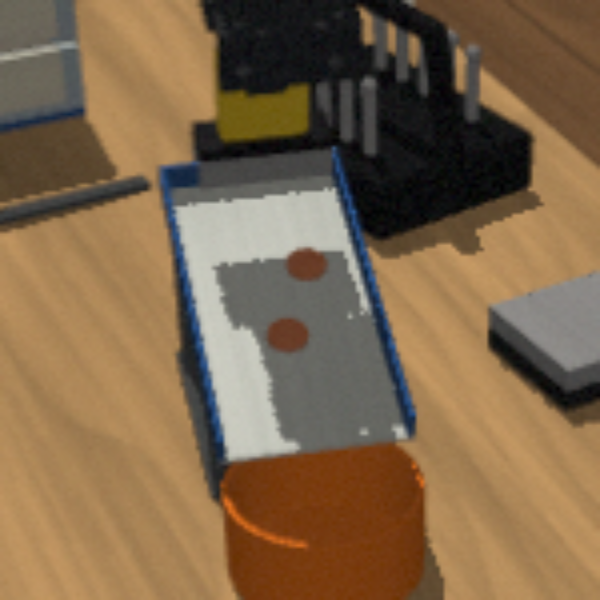

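The view shows the scraper square above the uphill tray end, centred between the walls, with both blanks downhill of it. Next is a guarded descent to the floor.

```bash
python3 - <<'E'
from h import *
env.move_straight(tcp(-.184,.050),RT,feed=.1)
env.hold(.15)
f0=env.get_ft_force()@N; m0=env.get_ft_force();print(f0)
for h in np.arange(.0485,.0365,-.001):
    env.move_straight(tcp(-.184,h),RT,feed=.05); env.hold(.05)
    f=env.get_ft_force(); print(round(h,4),round(f@N-f0,2),np.round(f-m0,1))
    if f@N-f0>3 or np.linalg.norm(f-m0)>6: break
print(env.get_time_s(),env.get_eef_pos()-tcp(-.184,h))
d=shot('side');save(d,'s3.png');img=cv2.resize(d['pixels'][100:260,230:380],None,fx=4,fy=3.75); cv2.imwrite('pics/s3c.png',cv2.cvtColor(img,cv2.COLOR_RGB2BGR))
E
```

```text
-2.519131474986201
0.0485 0.58 [1.5 0.3 0.8]
0.0475 0.61 [1.1 0.4 0.8]
0.0465 0.58 [ 1.4 -0.5  0.6]
0.0455 1.1 [1.6 0.3 1.3]
0.0445 0.92 [ 0.3 -0.   1. ]
0.0435 1.21 [0.5 0.2 1.3]
0.0425 0.13 [ 0.8 -0.1  0.1]
0.0415 1.63 [ 1.3 -0.5  1.6]
0.0405 8.69 [-1.5 -2.2  8.3]
15.5417 [ 0.00010898 -0.00026657  0.00071522]
```

View pics/s3c.png

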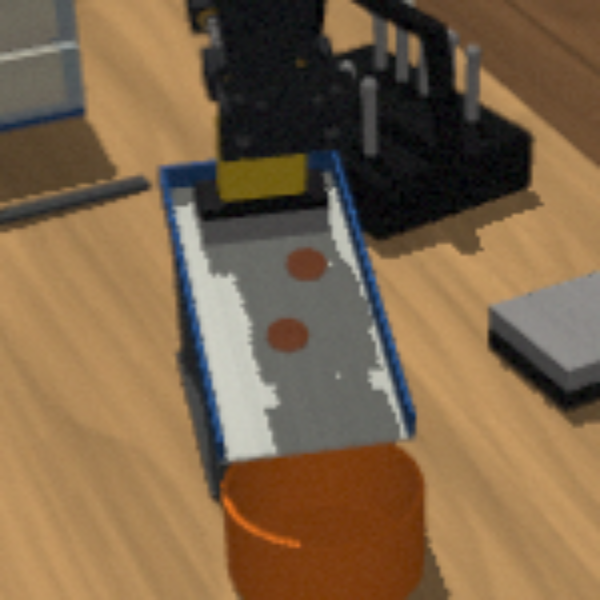

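Touched the floor at h = 41 mm (42 expected). The scraper sits inside the walls behind both blanks. Push.

```bash
python3 - <<'E'
from h import *
h=.0417
env.move_straight(tcp(-.184,h),RT,feed=.05)
for s in (-.14,-.1,-.06,-.025):
    env.move_straight(tcp(s,h),RT,feed=.06)
    print(s,np.round(env.get_ft_force(),1),round(env.get_width(),4))
d=shot('side');img1=d['pixels'][130:270,255:385]
env.move_straight(tcp(.010,h),RT,feed=.06); env.hold(.3)
print(np.round(env.get_ft_force(),1),env.get_time_s())
d=shot('side');img=np.hstack([img1,d['pixels'][130:270,255:385]]);cv2.imwrite('pics/s4.png',cv2.cvtColor(cv2.resize(img,None,fx=3,fy=3),cv2.COLOR_RGB2BGR))
E
```

```text
-0.14 [-0.1  0.1 -0.9] 0.0194
-0.1 [-0.3  0.7 -2.6] 0.0198
-0.06 [-0.8  0.1 -1.9] 0.0196
-0.025 [-0.4  0.7 -1.7] 0.0194
[-0.2 -0.4 -2. ] 20.175
```

View pics/s4.png

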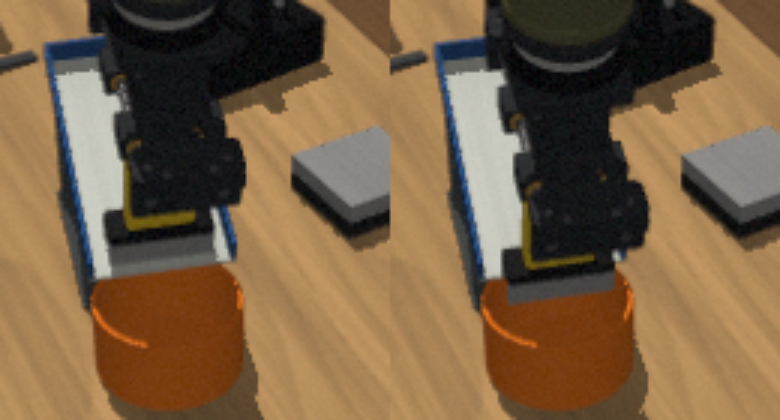

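Tray floor below the blade shows no blank and the blade is past the low edge. Next I'll lift clear and check inside the cup.

```bash
python3 - <<'E'
from h import *
env.move_straight(tcp(.010,.16),RT,feed=.15)
env.movep([.55,-.25,.30],[180,0,140])
d=shot('top');img=cv2.resize(d['pixels'][140:290,100:320],None,fx=3.6,fy=3.6);cv2.imwrite('pics/t5.png',cv2.cvtColor(img,cv2.COLOR_RGB2BGR))
H=cv2.cvtColor(d['pixels'],cv2.COLOR_RGB2HSV);h,S,V=[H[...,i].astype(int) for i in range(3)]
print(env.get_time_s(),env.get_grip_force(),env.get_width())
E
```

```text
22.0083 44.99912996892817 0.019697854660047132
```

View pics/t5.png

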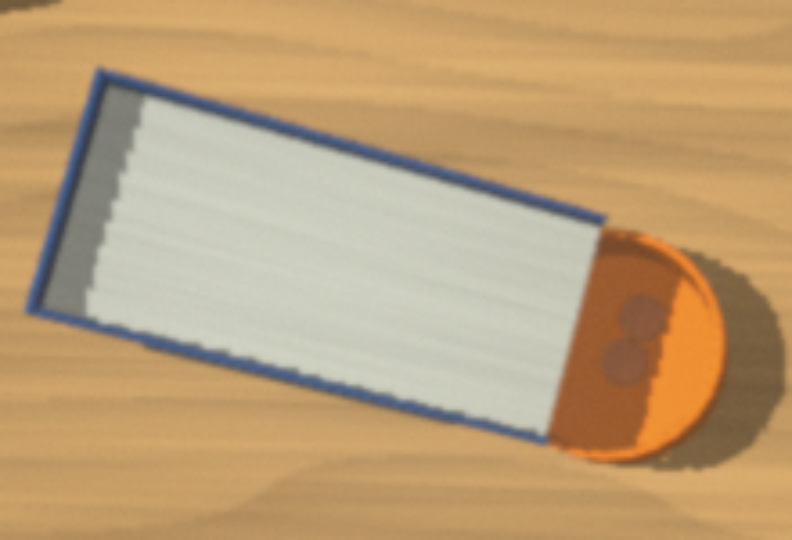

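Tray empty, and both blanks lie on the cup floor at crop pixels (643,316) and (627,362). Now I'll stand the scraper back at its original spot.

```bash
python3 - <<'E'
from h import *
o=[180,0,107.6];x,y=.4827,-.4083
env.movep([x,y,.20],o)
env.move_straight([x,y,.047],o,feed=.12);env.hold(.15)
f0=env.get_ft_force()[2]
for z in np.arange(.046,.0385,-.001):
    env.move_straight([x,y,z],o,feed=.05);env.hold(.05)
    f=env.get_ft_force()[2]-f0;print(round(z,4),round(f,1))
    if f>3: break
effector.ungrasp();env.hold(.3)
env.move_straight([x,y,.23],o,feed=.12);env.hold(.5)
d=shot('wrist');save(d,'w6.png')
H=cv2.cvtColor(d['pixels'],cv2.COLOR_RGB2HSV);h,S,V=[H[...,i].astype(int) for i in range(3)]
P,u,v=cloud(d,(h>22)&(h<34)&(S>190)&(V>90));P=P[(P[:,2]>.08)]
A=np.c_[P[:,:2],np.ones(len(P))];print(cv2.minAreaRect((P[:,:2]*1000).astype(np.float32)),np.median(P,0),P[:,2].std(),env.get_time_s())
E
```

```text
0.046 -0.3
0.045 1.6
0.044 0.6
0.043 1.0
0.042 1.1
0.041 7.5
((482.18548583984375, -408.9537658691406), (18.940853118896484, 48.55118942260742), 17.979475021362305) [ 0.48183101 -0.40673725  0.09291891] 0.0016965858910878264 29.8667
```

View pics/w6.png

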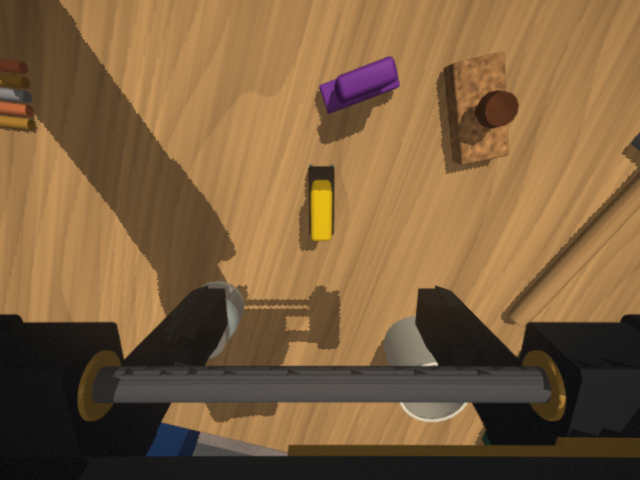

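The scraper stands upright at (320,210), its top at 92.9 mm, released and clear of the gripper.

```bash
python3 -c "
from h import *
print(env.finish_job())"
```

```text
the job is handed in; nothing more can be done
None
```

I pushed both blanks into the cup with the yellow scraper, stood it upright on the bench and let go; the job was handed in at about 30 s of the allowed 54 s, and no verdict was shown.

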